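# Fish the dip basket out of the degreasing tank with the hook rod

### The arm

A 6-joint arm with a two-finger parallel gripper is mounted at the origin on a cart in front of the work surface, level with it; the furniture and walls round the work are solid. World frame = base frame: x ahead of the robot, y to its left, z up, the work surface at z = 0. Lengths are in mm, angles in rad, forces in N, time in s.
With the tool pointing down it reaches from about 425 to 1125 mm from the base axis. Payload 14.9 kg.
Tool frame: the origin (TCP) lies on the centre line of the jaws, within the pads' length; the fingertips stand 19 mm ahead of it and the grasp point (between the pads) is the TCP; z points along the fingers, y is the line along which they close (so a half turn about z gives the same grasp; the last joint's range is limited). The gripper opens to 91 mm and grips with 3 to 60 N. Pads are 32 mm wide; open, the fingers measure 118 mm over their backs; the gripper's body (76 mm by 178 mm) begins 60 mm behind the grasp point.
Start: joints at [1.302, 0.379, 1.734, -0, 1.028, -0.033], TCP at [163.541, 680.641, 232.932] pointing down, gripper open.
Joint ranges: [-2.77, 2.77], [-0.74, 2.19], [0, 2.66], [-1.06, 4.2], [0.31, 2.87], [-3.08, 3.08]. Speed limits (rad/s): [1.89, 1.89, 2.39, 3.14, 3.14, 3.14].

### API

Orientations are given as a unit quaternion [x, y, z, w].
In Python, from rig import monitor, get_image, calibration, close_job gives the robot as it stands.
- The arm moves only by the tool move_arm, never from a script. Its argument "steps" is text: rows parted by semicolons, each of 7 numbers parted by spaces: the opening, from -1 (shut) to 1 (fully open), then the shift along the tool's x, y, z in cm, then the turn, a rotation vector about the tool's x, y, z in degrees. A call has 1 to 12 rows; each row shifts and turns the commanded pose from where the row before left it, along the tool's axes as they then stand; what a row does not reach is not made up. A row lasts 1/8 s, in which the tool goes at most 62.5 mm and 10.7 degrees, less where a joint would pass 70% of its speed; a pose out of reach is approached as far as the arm can. A call with a gripper value outside its range is refused whole. The fingers move at their own pace and stop on an object; the grip force is fixed at half the most. Time passes only in rows, so rows that do not move let the fingers close. It gives the time, the measured TCP pose, the force, the opening and the grip force at its end, in the units of the state.
- monitor.state(): the state, without advancing time (a new reading comes with each control period).
- get_image(name): name is "scene" or "top" or "wrist"; returns the picture (420x560x3 uint8, blue, green, red); there is no depth.
- calibration(name): a dict with "vertical_fov" (degrees; the focal length in pixels is half the picture's height over the tangent of half this angle, whatever the lens; pixels are square), "cx", "cy" (the principal point, pixels), "R" (3x3) and "t" (3): a world point X has camera coordinates R X + t. Camera axes: x right, y down, z forward; pixel columns grow to the right and rows downward; lengths in mm; the calibration is good to about 2 mm. A picture is of the moment at which its call begins: read the wrist's pose just before it. calibration takes no time and is no camera call; for the wrist camera it gives the pose at the moment of the call.
- close_job(): hands the job in; it is judged then, once.
The state is a dict: "clock": time; "qpos": joint angles; "joint_velocities": joint speeds; "joint_torque": joint torques, N m; "tool_pos": TCP position; "ee_rot": TCP orientation; "contact_force": force on the tool from outside, world axes, zero at the start; "moment": the same for the moment, N m; "grip_width": finger opening in mm; "grasp_force": force on a finger pad.
Only numpy, scipy, OpenCV 4.12 (cv2) and the standard library are available. Lean on these libraries where they do the work, as an engineer would, in place of code of your own. Each camera call takes 0.05 s, during which the arm holds its last target. There are 200 camera calls.

### The job

The degreasing tank is drained, but the small wire basket with the lock cylinder still hangs on the ledges deep inside, its stiff bail leaning to one side or the other. Take the telescopic hook rod, clamped at whatever length it was last used, from the fork on the tank's side, feel gently for the bail with the hook without forcing it against wire or tank, lift the basket out and set it down gently, upright, in the flat drip tray with the cylinder still in it. Then unhook the rod and hang it back in its fork; touch the basket only with the hook, and leave the small carton, the standing padlock and the oil can alone.

Things in the scene. Friction and masses are not known exactly. Their poses are not given: they have to be found in the camera images.
- tank: Narrow open rectangular tank of 3 mm sheet steel, fixed, 126 mm tall; origin: centre of its underside. Inside 84 mm along x, 70 mm along y. Ledges 7 mm wide along its two y walls, tops 43 mm up, carry the basket's flanges with 3 mm play along y, 6 mm along x. A brass drain cock juts 26 mm from its -x wall near the bench; on its +y wall is the rod's fork.
- tank_mouth (a point): Centre of the tank's open top, at rim height, 126 mm above the bench; axes as the tank's.
- fork_seat (a point): Place of the rod in the fork: 82 mm from the tank's centre along its +y, 127 mm up, on the tops of two level prongs along y, 11 mm apart, open at the +y end 19 mm past this point. A web closes the gap 6 mm behind this point; the prong ends turn up 3 mm. To take the rod: raise it 4 to 12 mm, move it over 25 mm along the tank's +y, then up (the hook does not pass up between the prongs).
- basket: Wire basket, 72 mm along x, 50 mm along y (64 mm over the flanges), sides 34 mm, ends 22 mm tall, open top, 0.45 kg with the cylinder (0.38 to 0.53). Origin: centre of its underside, 11 mm above the bench while it hangs in the tank, axes within 0.1 rad of the tank's. A wire bail swings over its top (see bail_axis).
- bail_axis (a point): Middle of the axis, along the basket's y, on which the bail turns, 31 mm above the basket's underside. Bail: U of 5 mm wire, wire centre 34 mm from the axis at its middle peak, 28 mm at 17 mm off the middle. Stops at 1.0 rad lean to +x and -x; stiff pivots (0.35 N at the wire) hold it where left. At the start it leans up to 0.95 rad either way; the lean is not measured and must be felt or seen.
- hook_grip (a point): Middle of the gripping part of the rod's square wooden handle (18 x 18 mm, flat sides across x and y), 35 mm above the collar's underside, 162 mm above the bench in the fork; handle from 30 mm below to 42 mm above this point. x is the way the hook's point lies (in the fork: along the tank's x), z runs up the rod.
- hook_rod: Hook rod, 0.13 kg. Origin: centre of the underside of its 16 mm collar, which rests on the fork; axes as hook_grip. Below: tube, clamp nut (12 mm across, to 32 mm down), 5 mm shank, J hook in the x-z plane, its point 14 mm from the shank along +x, end 13.5 mm above the bend, mouth 9 mm. Bend's wire centre 80 to 120 mm below the origin: clamped fast, not measured; find it by touch.
- drip_tray: Flat aluminium drip tray, fixed on the bench, 150 mm along x, 130 mm along y, walls 3 mm, rim 25 mm above the bench; its floor is a level slotted drain insert, 16 mm above the bench. Origin: centre of its underside, at bench height.
- cylinder_brass: Brass profile lock cylinder, 63 x 33 x 17 mm, lying loose on its side on the basket's 2 mm floor. Origin: centre of its underside.
- carton: Bystander: small closed cardboard carton, 49 x 76 x 43 mm; origin at its underside.
- brass_padlock: Bystander: brass padlock standing up, 18 x 50 x 76 mm; origin at its underside.
- oil_can: Bystander: small oil can with a thin spout, 62 mm across, 143 mm tall; origin at its underside.
- vice_handle (a point): Foremost top point of the bench vice's handle, fixed, 175 mm above the bench. The vice stands behind it (larger x), 60 mm to either side in y, up to 190 mm high, between tank and tray: carry things past in front of it, on the robot's side.

How it is judged:
By the outcome, as a careful person would: the job done as asked, in the order asked, and still so for the second after the job is handed in, with the robot touching nothing.
It also fails if it takes over 72 s, if anything falls off the work surface, if the arm or the gripper's body presses on something with over 40 N, if the wrist force passes 120 N, or if a joint passes its speed limit or range.

## Working session

There is one attempt and no reset: what is moved stays moved. The work goes in short steps, Python scripts to look and compute and a tool call to move; the robot and the scene stay as the last step left them, time stands still between calls to the robot, and variables do not carry over. Pictures are saved under pics/ and viewed, at most 10 in all, crops included, and the job is handed in when it is done.

Besides the shell and the picture viewer there is one more tool, called after "Request:" as name(argument=value, ...), one argument or row to a line, values as JSON. move_arm: Moves the arm, as the interface text tells. Its arguments: {"type":"object","properties":{"steps":{"type":"string"}},"required":["steps"]}

```bash
mkdir -p pics; ls; cat > h.py <<'E'
import numpy as np, cv2
from rig import monitor, get_image, calibration, close_job
def ray(c,u,v):
    f=210/np.tan(np.radians(c["vertical_fov"])/2)
    R=np.array(c["R"]);t=np.array(c["t"])
    return -R.T@t, R.T@np.array([(u-c["cx"])/f,(v-c["cy"])/f,1])
def at(c,u,v,z):
    o,d=ray(c,u,v); return (o+d*(z-o[2])/d[2]).round(1)
def pr(c,X):
    f=210/np.tan(np.radians(c["vertical_fov"])/2)
    p=np.array(c["R"])@np.array(X,float)+np.array(c["t"]); return (p[:2]/p[2]*f+[c["cx"],c["cy"]]).round(1)
E
python3 - <<'E'
from h import *
s=monitor.state(); print(s)
for n in("scene","top"):
    c=calibration(n); print(n,c)
    cv2.imwrite(f"pics/{n}0.png",cv2.resize(get_image(n),(800,600),interpolation=cv2.INTER_CUBIC))
E
```

```text
pics
{'clock': 0.0, 'qpos': array([ 1.30169499e+00,  3.79418999e-01,  1.73481621e+00, -2.12529608e-06,
        1.02851251e+00, -3.32810992e-02]), 'joint_velocities': array([-0.000519  ,  0.00070693,  0.00056326,  0.000155  , -0.00187748,
       -0.00123763]), 'joint_torque': array([ 3.39438178e-03, -7.63746428e+01, -4.34368587e+01,  6.51314179e-02,
        4.24345268e-02, -8.33579725e-05]), 'tool_pos': array([163.4345029 , 680.23968604, 232.26340515]), 'ee_rot': array([ 1.17636529e-01,  9.93056551e-01, -5.71078973e-04, -8.60857137e-05]), 'contact_force': array([-0.34224109, -0.37797761,  0.48414496]), 'moment': array([ 0.01480125, -0.0063373 ,  0.02610901]), 'grasp_force': 0.0, 'grip_width': 91.15385023778873}
scene {'vertical_fov': 42.46301377169627, 'cx': 279.4312965266789, 'cy': 215.08754809047804, 'R': array([[ 0.78034592, -0.62479459, -0.0263052 ],
       [-0.32385441, -0.36778219, -0.87169638],
       [ 0.5349566 ,  0.68874377, -0.48933982]]), 't': array([-368.86687162,  214.23126558, 1309.10615963])}
top {'vertical_fov': 42.9754888095009, 'cx': 280.79320117798096, 'cy': 215.74869024876128, 'R': array([[ 0.00663517, -0.99982093, -0.01772221],
       [-0.9896495 , -0.00402498, -0.14344921],
       [ 0.14335219,  0.01849058, -0.98949899]]), 't': array([ -32.31835035,  444.19162915, 1223.01896184])}
```

View pics/top0.png

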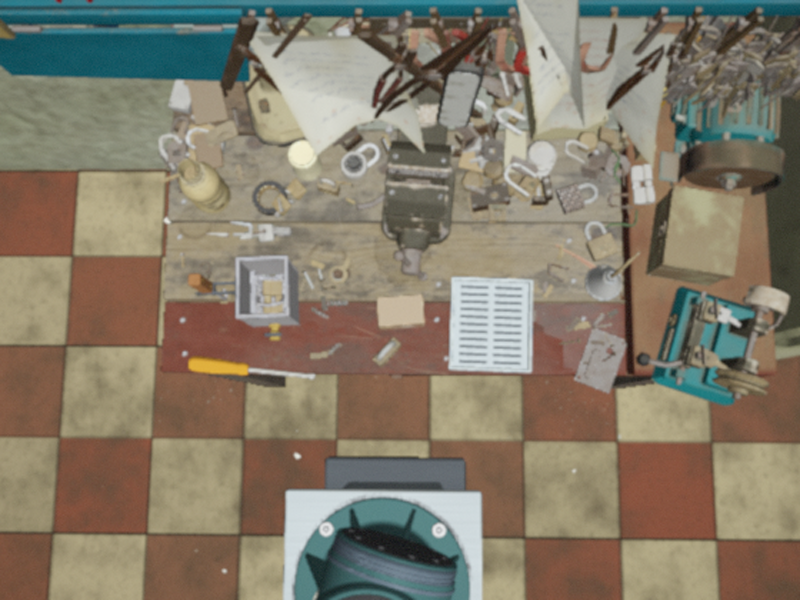

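View pics/scene0.png

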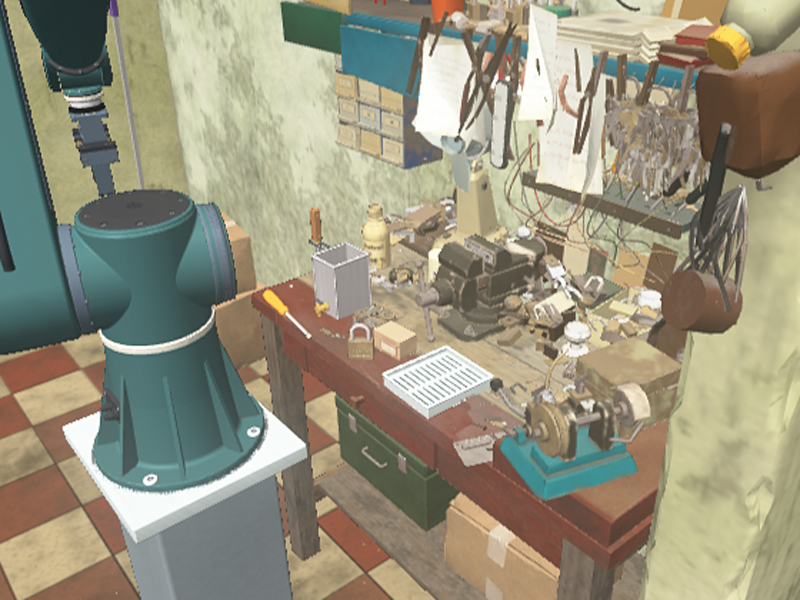

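```bash
python3 - <<'E'
from h import *
im=get_image("top"); cv2.imwrite("pics/topraw.png",im)
c=calibration("top")
a=im[170:235,125:215]; a=cv2.resize(a,None,fx=7,fy=7,interpolation=cv2.INTER_CUBIC)
cv2.imwrite("pics/tank.png",a)
k=.7
for n,u,v,z in [("rimBL",236,257,126),("rimBR",290,257,126),("rimFR",299,322,126),("rimFL",240,323,126),("handle",197,280,200),
 ("tray",451,277,25),("tray",532,279,25),("tray",532,372,25),("tray",449,369,25),("padl",388,350,40),("carton",400,311,43),("vice",412,272,175)]:
    print(n,at(c,u*k,v*k,z))
E
```

```text
rimBL [509.5 223.6 126. ]
rimBR [509.7 140.1 126. ]
rimFR [408.9 123.5 126. ]
rimFL [406.9 213.6 126. ]
handle [459.8 260.8 200. ]
tray [ 498.1 -112.4   25. ]
tray [ 495.2 -246.7   25. ]
tray [ 341.1 -243.9   25. ]
tray [ 345.2 -108.7   25. ]
padl [374.5  -9.2  40. ]
carton [438.1 -28.3  43. ]
vice [477.3 -48.2 175. ]
```

View pics/tank.png

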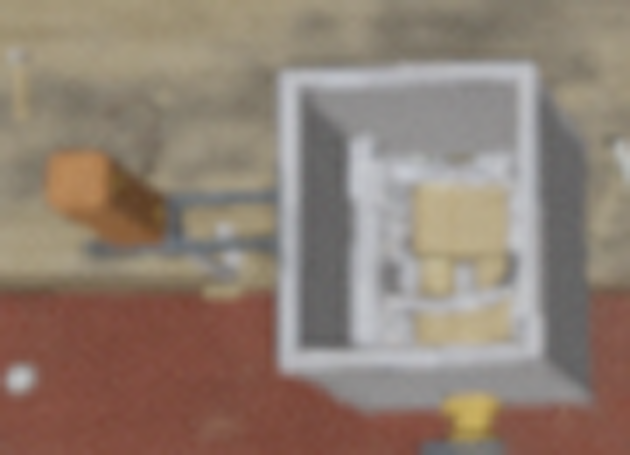

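```bash
python3 - <<'E'
from h import *
c=calibration("top")
P=[at(c,125+u/7,170+v/7,126) for u,v in [(279,68),(538,63),(542,358),(279,373)]]
print(P); P=np.array(P); C=P.mean(0); print("C",C)
e=(P[0]+P[3]-P[1]-P[2]); yaw1=np.arctan2(-e[0],e[1]); e=(P[0]+P[1]-P[2]-P[3]); yaw2=np.arctan2(e[1],e[0]); print(yaw1,yaw2)
yaw=(yaw1+yaw2)/2
T=np.array([[np.cos(yaw),-np.sin(yaw),0],[np.sin(yaw),np.cos(yaw),0],[0,0,1]]); O=np.array([C[0],C[1],0])
px=lambda l:((pr(c,O+T@np.array(l,float))-[125,170])*7).round()
print("handle top",px([0,82,204]),"rodorigin",px([0,82,127]),"web",px([0,76,127]))
for l in (-.95,-.6,-.3,0,.3,.6,.95): print(l,[px([34*np.sin(l),0,42+34*np.cos(l)]),px([28*np.sin(l),17,42+28*np.cos(l)]),px([28*np.sin(l),-17,42+28*np.cos(l)])])
print("pivots",px([0,25,42]),px([0,-25,42]))
print("ledge flanges y+",px([36,32,45]),px([-36,32,45]),px([36,-25,45]))
# handle via top
print(at(c,125+78/7,170+180/7,204))
E
```

```text
[array([509.9, 224.4, 126. ]), array([511.7, 142.6, 126. ]), array([418.1, 138.8, 126. ]), array([413.1, 220.7, 126. ])]
C [463.2   181.625 126.   ]
0.04151553366782574 0.03937040193350028
handle top [ 77. 179.] rodorigin [148. 224.] web [167. 223.]
-0.95 [array([449., 331.]), array([399., 320.]), array([502., 316.])]
-0.6 [array([444., 302.]), array([395., 296.]), array([498., 292.])]
-0.3 [array([441., 272.]), array([393., 272.]), array([496., 267.])]
0 [array([440., 241.]), array([391., 246.]), array([495., 242.])]
0.3 [array([440., 211.]), array([392., 222.]), array([496., 218.])]
0.6 [array([442., 186.]), array([394., 201.]), array([497., 197.])]
0.95 [array([447., 166.]), array([398., 184.]), array([500., 180.])]
pivots [385. 260.] [533. 255.]
ledge flanges y+ [361. 154.] [363. 366.] [531. 148.]
[459.6 263.2 204. ]
```

```bash
cat >> h.py <<'E'
from scipy.spatial.transform import Rotation as Ro
def plan(p,ang,n,g,p0=None):
    "rows: n steps from the measured pose to p (mm), tool down, tool y at world angle ang (deg); unwinds as given"
    s=monitor.state(); q=Ro.from_quat(s["ee_rot"]); M=q.as_matrix()
    a=np.degrees(np.arctan2(M[1,1],M[0,1]))
    P=np.array(s["tool_pos"]); d=(np.array(p,float)-P)/n; da=(ang-a)
    da=(da+180)%360-180 if abs(da)>200 else da
    print("a0 %.1f turn %.1f"%(a,da),"tilt",M[:,2].round(4))
    for i in range(n):
        A=a+da*i/n; r=np.radians(A); y=np.array([np.cos(r),np.sin(r),0]); z=np.array([0,0,-1.]); x=np.cross(y,z)
        print(g,*(np.array([x@d,y@d,z@d])/10).round(2),0,0,round(-da/n,2),end="; ")
    print()
E
python3 -c "
from h import *
plan([460,263.4,252],182.3,12,1)"
```

```text
a0 76.5 turn 105.8 tilt [-2.e-04 -8.e-04 -1.e+00]
1 -3.21 -2.8 -0.16 0 0 -8.82; 1 -2.75 -3.26 -0.16 0 0 -8.82; 1 -2.21 -3.64 -0.16 0 0 -8.82; 1 -1.63 -3.94 -0.16 0 0 -8.82; 1 -1.01 -4.14 -0.16 0 0 -8.82; 1 -0.36 -4.25 -0.16 0 0 -8.82; 1 0.3 -4.25 -0.16 0 0 -8.82; 1 0.94 -4.16 -0.16 0 0 -8.82; 1 1.57 -3.96 -0.16 0 0 -8.82; 1 2.16 -3.68 -0.16 0 0 -8.82; 1 2.7 -3.3 -0.16 0 0 -8.82; 1 3.17 -2.85 -0.16 0 0 -8.82;
```

Request:
move_arm(
  steps="1 -3.2 -2.8 -0.2 0 0 -8.8; 1 -2.75 -3.25 -0.2 0 0 -8.8; 1 -2.2 -3.65 -0.2 0 0 -8.8; 1 -1.6 -3.95 -0.2 0 0 -8.8; 1 -1 -4.15 -0.2 0 0 -8.8; 1 -0.35 -4.25 -0.2 0 0 -8.8; 1 0.3 -4.25 -0.2 0 0 -8.8; 1 0.95 -4.15 -0.2 0 0 -8.8; 1 1.55 -3.95 -0.2 0 0 -8.8; 1 2.15 -3.7 -0.2 0 0 -8.8; 1 2.7 -3.3 0 0 0 -8.8; 1 3.15 -2.85 0 0 0 -9",
)

```text
clock: 1.65
tool_pos: [459.4, 262.1, 253.0]
ee_rot: [0.723, -0.691, 0.0, -0.0]
contact_force: [0.0, 0.9, -0.1]
grip_width: 91.3
grasp_force: 0.0
```

```bash
python3 - <<'E'
from h import *
s=monitor.state(); print(s["clock"],s["tool_pos"],s["qpos"].round(2),s["joint_velocities"].round(2))
c=calibration("wrist"); im=get_image("wrist"); cv2.imwrite("pics/w1.png",im)
T=lambda l:np.array([463.2,181.6,0])+Ro.from_euler('z',.04).apply(l)
for n,l in [("rim++",[45,38,126]),("rim-+",[-45,38,126]),("rim+-",[45,-38,126]),("rim--",[-45,-38,126]),("htop",[0,82,204])]: print(n,pr(c,T(l)))
plan([460,263.4,252],182.3,1,1)
print(-c["R"].T@c["t"],c["R"].round(2))
E
```

```text
1.65 [459.42791099 262.12494511 252.95266069] [ 0.47  0.08  2.07 -0.    0.99 -2.71] [-0.64  0.04 -0.04 -0.    0.   -1.89]
rim++ [223.9 151.5]
rim-+ [341.5 152. ]
rim+- [220.1  44.1]
rim-- [346.5  44.7]
htop [282.9 241.1]
a0 -176.8 turn -0.9 tilt [ 7.e-04 -7.e-04 -1.e+00]
1 -0.39 0.12 0.1 0 0 0.92; 
[464.23341733 190.43257949 404.01798313] [[-1.   -0.04 -0.  ]
 [-0.04  0.97  0.25]
 [-0.01  0.25 -0.97]]
```

View pics/w1.png

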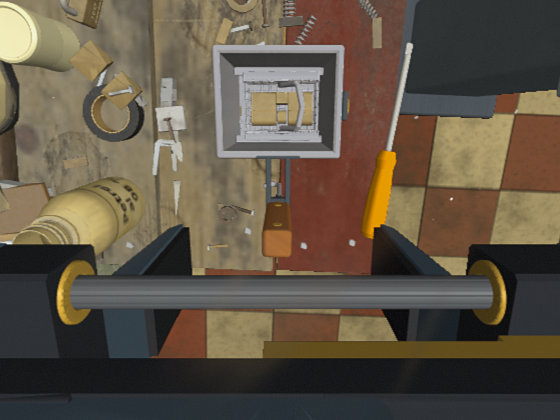

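Request:
move_arm(
  steps="1 -0.4 0.1 0 0 0 0.9; 1 0 0 0 0 0 0; 1 0 0 0 0 0 0",
)

```text
clock: 2.08
tool_pos: [457.2, 268.0, 252.8]
ee_rot: [0.716, -0.698, -0.0, 0.0]
contact_force: [-0.1, -1.3, 0.1]
grip_width: 91.3
grasp_force: 0.0
```

```bash
python3 - <<'E'
from h import *
s=monitor.state(); print(s["clock"],s["tool_pos"],s["joint_velocities"].round(2))
c=calibration("wrist"); im=get_image("wrist")
x0,y0=200,35
a=cv2.resize(im[35:275,200:360],None,fx=2.5,fy=2.5,interpolation=cv2.INTER_CUBIC);
b=cv2.resize(im[60:150,225:335],None,fx=3.6,fy=3.6,interpolation=cv2.INTER_CUBIC)
o=np.zeros((600,800,3),np.uint8); o[:,:400]=a; o[:b.shape[0],400:400+b.shape[1]]=b; cv2.imwrite("pics/w2.png",o)
T=lambda l:np.array([463.2,181.6,0])+Ro.from_euler('z',.04).apply(l)
f=lambda l:(pr(c,T(l))-[200,35])*2.5
for n,l in [("rim++",[45,38,126]),("rim-+",[-45,38,126]),("rim+-",[45,-38,126]),("rim--",[-45,-38,126]),("htop++",[9,91,204]),("htop-+",[-9,91,204])]: print(n,f(l))
g=lambda l:(pr(c,T(l))-[225,60])*3.6+[400,0]
for L in (-.4,-.6,-.8): print(L,g([34*np.sin(L),0,42+34*np.cos(L)]),g([28*np.sin(L),17,42+28*np.cos(L)]),g([28*np.sin(L),-17,42+28*np.cos(L)]))
np.save("c2.npy",c,allow_pickle=True)
plan([460,263.4,162],182.3,1,1)
E
```

```text
2.075 [457.17121519 267.97676621 252.8397155 ] [-0.   -0.   -0.   -0.   -0.   -0.01]
rim++ [ 49.5  274.75]
rim-+ [345. 270.]
rim+- [33.75  3.5 ]
rim-- [351.5   -1.75]
htop++ [161.   528.25]
htop-+ [237.25 527.  ]
-0.4 [646.6  124.92] [637.24 196.92] [635.8   53.28]
-0.6 [670.72 124.92] [656.32 196.56] [655.6  54. ]
-0.8 [690.52 125.64] [672.52 196.2 ] [672.16  55.08]
a0 -178.6 turn 0.9 tilt [-1.e-04 -0.e+00 -1.e+00]
1 0.46 -0.27 9.09 0 0 -0.87;
```

View pics/w2.png

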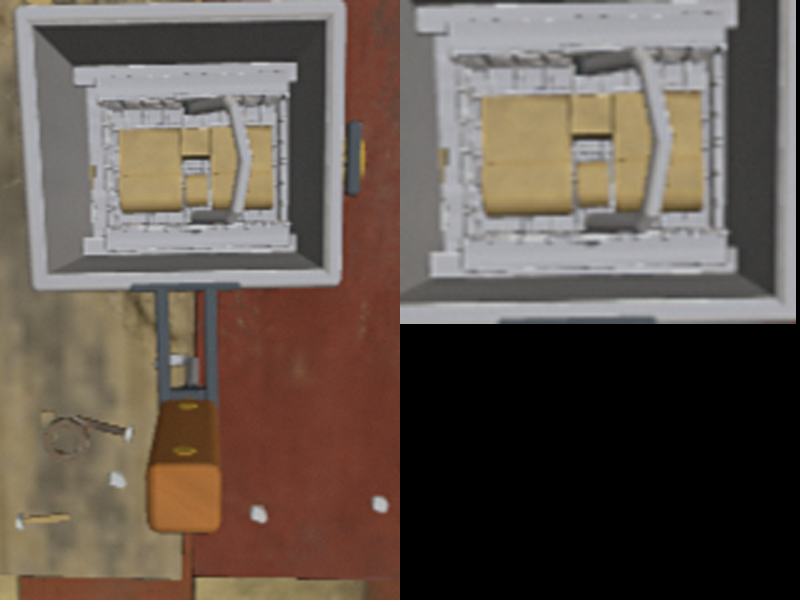

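Request:
move_arm(
  steps="1 0.4 -0.42 0 0 0 -0.9; 1 0 0 3 0 0 0; 1 0 0 3 0 0 0; 1 0 0 3.08 0 0 0; 1 0 0 0 0 0 0; 1 0 0 0 0 0 0; -1 0 0 0 0 0 0; -1 0 0 0 0 0 0; -1 0 0 0 0 0 0; -1 0 0 0 0 0 0; -1 0 0 0 0 0 0; -1 0 0 0 0 0 0",
)

```text
clock: 3.62
tool_pos: [461.9, 263.4, 162.1]
ee_rot: [0.721, -0.693, -0.0, 0.0]
contact_force: [-0.6, -0.5, -0.2]
grip_width: 34.2
grasp_force: 0.0
```

Request:
move_arm(
  steps="-1 0 0 0 0 0 0; -1 0 0 0 0 0 0; -1 0 0 0 0 0 0; -1 0 0 0 0 0 0",
)

```text
clock: 4.12
tool_pos: [462.0, 263.4, 162.1]
ee_rot: [0.721, -0.693, 0.0, -0.0]
contact_force: [-0.2, 0.4, -0.4]
grip_width: 18.0
grasp_force: 30.0
```

Request:
move_arm(
  steps="-1 0 0 -0.8 0 0 0; -1 0 0 0 0 0 0; -1 -1 0 0 0 0 0; -1 -1.7 0 0 0 0 0; -1 0 0 0 0 0 0; -1 0 0 -2 0 0 0; -1 0 0 -4 0 0 0; -1 0 0 -4 0 0 0; -1 0 0 -4.2 0 0 0; -1 0 0 0 0 0 0; -1 0 0 0 0 0 0",
)

```text
clock: 5.5
tool_pos: [460.5, 290.3, 311.2]
ee_rot: [0.721, -0.693, -0.0, 0.0]
contact_force: [0.5, -0.3, -2.1]
grip_width: 18.3
grasp_force: 30.0
```

```bash
python3 - <<'E'
from h import *
s=monitor.state(); print(s["clock"],s["tool_pos"],s["joint_velocities"].round(2),s["contact_force"])
G=s["tool_pos"]
o=np.zeros((600,800,3),np.uint8)
for k,(n,m) in enumerate([("wrist",3),("scene",6)]):
    c=calibration(n); im=get_image(n)
    q=pr(c,G-[0,0,35+100]); w,h=400//m,600//m; x0,y0=int(q[0]-w/2),int(q[1]-h/2); y0=max(0,min(y0,420-h))
    o[:h*m,400*k:400*k+w*m]=cv2.resize(im[y0:y0+h,x0:x0+w],None,fx=m,fy=m,interpolation=cv2.INTER_CUBIC)
    for L in (80,90,100,110,120):
        print(n,L,*[(pr(c,G+[dx,0,-35-L])-[x0,y0])*m+[400*k,0] for dx in (0,14)], (pr(c,G+[14,0,-35-L+13.5])-[x0,y0])*m+[400*k,0])
cv2.imwrite("pics/hook.png",o)
E
```

```text
5.5 [460.46426353 290.28973457 311.22660847] [-0.    0.01  0.01 -0.    0.    0.  ] [ 0.51458835 -0.343252   -2.07790735]
wrist 80 [201.  319.8] [146.1 317.7] [143.7 332.1]
wrist 90 [201.  309.9] [147.9 307.8] [145.5 321.3]
wrist 100 [200.7 300.6] [149.4 298.8] [147.3 311.4]
wrist 110 [200.4 291.9] [150.6 290.1] [148.8 301.8]
wrist 120 [200.4 283.8] [152.1 282. ] [150.3 293.1]
scene 80 [595.6 268.8] [618.4 261.6] [616. 237.]
scene 90 [596.8 286.8] [619.6 280.2] [617.8 255.6]
scene 100 [598.6 305.4] [621.4 298.2] [619.6 273.6]
scene 110 [600.4 323.4] [623.2 316.2] [620.8 291.6]
scene 120 [601.6 340.8] [624.4 333.6] [622.6 309.6]
```

View pics/hook.png

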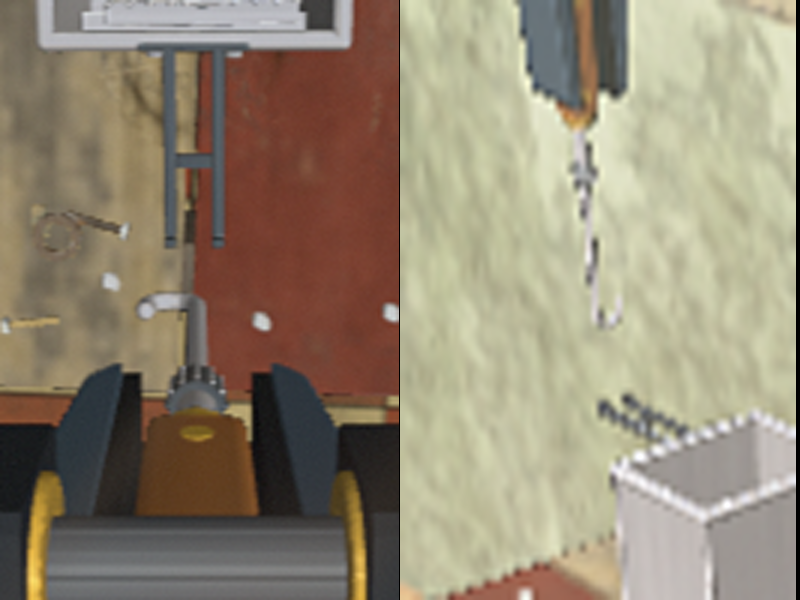

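```bash
python3 - <<'E'
from h import *
c=np.load("c2.npy",allow_pickle=True).item()
f=lambda u,v,z:Ro.from_euler('z',-.04).apply(at(c,200+u/2.5,35+v/2.5,z)-[466.3,184.3,0]).round(1)
g=lambda u,v,z:Ro.from_euler('z',-.04).apply(at(c,225+(u-400)/3.6,60+v/3.6,z)-[466.3,184.3,0]).round(1)
print("rim",[f(*p,126)[:2] for p in [(17,7),(345,3),(341,284),(35,290)]])
print("flange corners",[f(*p,45)[:2] for p in [(75,68),(297,64),(292,252),(84,254)]])
for z in (66,69,72): print("peak",z,g(661,145,z),"17off",g(647,80,z-5),g(653,205,z-5))
plan([465-9,183,311],2.3,17,-1)
E
```

```text
rim [array([ 46.5, -39.8]), array([-46.4, -39.4]), array([-47.1,  39.7]), array([46.4, 40. ])]
flange corners [array([ 41.5, -33.7]), array([-41.1, -33.8]), array([-39.8,  34.9]), array([41.5, 34.5])]
peak 66 [-20.2   1.9  66. ] 17off [-17.  -13.8  61. ] [-18.4  16.5  61. ]
peak 69 [-20.   2.  69.] 17off [-16.9 -13.6  64. ] [-18.3  16.4  64. ]
peak 72 [-19.9   2.1  72. ] 17off [-16.8 -13.4  67. ] [-18.1  16.4  67. ]
a0 -177.7 turn 180.0 tilt [-0.002  -0.0012 -1.    ]
-1 0.63 0.05 -0.0 0 0 -10.59; -1 0.61 0.17 -0.0 0 0 -10.59; -1 0.57 0.27 -0.0 0 0 -10.59; -1 0.51 0.37 -0.0 0 0 -10.59; -1 0.43 0.46 -0.0 0 0 -10.59; -1 0.34 0.53 -0.0 0 0 -10.59; -1 0.24 0.59 -0.0 0 0 -10.59; -1 0.12 0.62 -0.0 0 0 -10.59; -1 0.01 0.63 -0.0 0 0 -10.59; -1 -0.11 0.62 -0.0 0 0 -10.59; -1 -0.22 0.59 -0.0 0 0 -10.59; -1 -0.33 0.54 -0.0 0 0 -10.59; -1 -0.42 0.47 -0.0 0 0 -10.59; -1 -0.5 0.39 -0.0 0 0 -10.59; -1 -0.56 0.29 -0.0 0 0 -10.59; -1 -0.6 0.18 -0.0 0 0 -10.59; -1 -0.63 0.07 -0.0 0 0 -10.59;
```

```bash
sed -i 's|    P=np.array(s\["tool_pos"\]); d|    a=a%360 if s["qpos"][5]<-1.6 else a\n    P=np.array(s["tool_pos"]); d|' h.py; python3 -c "
from h import *
plan([470,184.2,311],2.3,17,-1)"
```

```text
a0 182.3 turn -180.0 tilt [-0.002  -0.0012 -1.    ]
-1 0.62 -0.03 -0.0 0 0 10.59; -1 0.61 -0.15 -0.0 0 0 10.59; -1 0.57 -0.26 -0.0 0 0 10.59; -1 0.51 -0.36 -0.0 0 0 10.59; -1 0.44 -0.44 -0.0 0 0 10.59; -1 0.35 -0.52 -0.0 0 0 10.59; -1 0.25 -0.57 -0.0 0 0 10.59; -1 0.14 -0.61 -0.0 0 0 10.59; -1 0.03 -0.63 -0.0 0 0 10.59; -1 -0.09 -0.62 -0.0 0 0 10.59; -1 -0.2 -0.59 -0.0 0 0 10.59; -1 -0.31 -0.55 -0.0 0 0 10.59; -1 -0.4 -0.48 -0.0 0 0 10.59; -1 -0.48 -0.4 -0.0 0 0 10.59; -1 -0.55 -0.3 -0.0 0 0 10.59; -1 -0.59 -0.2 -0.0 0 0 10.59; -1 -0.62 -0.08 -0.0 0 0 10.59;
```

Request:
move_arm(
  steps="-1 0.62 -0.03 0 0 0 10.6; -1 0.61 -0.15 0 0 0 10.6; -1 0.57 -0.26 0 0 0 10.6; -1 0.51 -0.36 0 0 0 10.6; -1 0.44 -0.44 0 0 0 10.6; -1 0.35 -0.52 0 0 0 10.6; -1 0.25 -0.57 0 0 0 10.6; -1 0.14 -0.61 0 0 0 10.6; -1 0.03 -0.63 0 0 0 10.6; -1 -0.09 -0.62 0 0 0 10.6; -1 -0.2 -0.59 0 0 0 10.6; -1 -0.31 -0.55 0 0 0 10.6",
)

```text
clock: 7.1
tool_pos: [467.2, 215.3, 310.8]
ee_rot: [0.303, 0.953, -0.001, -0.001]
contact_force: [-0.6, 0.8, -0.8]
grip_width: 17.9
grasp_force: 30.0
```

Request:
move_arm(
  steps="-1 -0.4 -0.48 0 0 0 10.6; -1 -0.48 -0.4 0 0 0 10.6; -1 -0.55 -0.3 0 0 0 10.6; -1 -0.59 -0.2 0 0 0 10.6; -1 -0.62 -0.08 0 0 0 10.6; -1 0 0 0 0 0 0; -1 0 0 0 0 0 0",
)

```text
clock: 7.98
tool_pos: [470.2, 184.6, 311.5]
ee_rot: [0.693, 0.721, -0.0, -0.0]
contact_force: [0.7, 0.5, -1.0]
grip_width: 17.8
grasp_force: 30.0
```

```bash
python3 -c "
from h import *
s=monitor.state(); print(s['clock'],s['tool_pos'],s['qpos'].round(2))
plan([470,184.2,251],2.3,1,-1)"
```

```text
7.975 [470.16333676 184.5942615  311.54241418] [ 0.33 -0.03  2.07  0.    1.11  0.29]
a0 2.3 turn -0.0 tilt [-1.e-03 -3.e-04 -1.e+00]
-1 -0.04 -0.02 6.05 0 0 0.03;
```

Request:
move_arm(
  steps="-1 0 0 2.5 0 0 0; -1 0 0 3 0 0 0; -1 0 0 2.5 0 0 0; -1 0 0 0 0 0 0; -1 0 0 0 0 0 0",
)

```text
clock: 8.6
tool_pos: [470.8, 184.8, 233.0]
ee_rot: [0.694, 0.72, 0.0, 0.0]
contact_force: [0.0, -0.1, -1.2]
grip_width: 17.7
grasp_force: 30.0
```

```bash
python3 - <<'E'
from h import *
s=monitor.state(); G=s["tool_pos"]; print(s["clock"],G)
c=calibration("wrist"); im=get_image("wrist")
q=pr(c,G-[0,0,145]); x0,y0=int(q[0]-66),int(q[1]-60)
o=cv2.resize(im[y0:y0+100,x0:x0+133],None,fx=6,fy=6,interpolation=cv2.INTER_CUBIC); cv2.imwrite("pics/in.png",o)
print(x0,y0); np.save("c3.npy",c,allow_pickle=True)
for L in (100,108,116): print(L,[(pr(c,G+[dx,0,-35-L])-[x0,y0])*6 for dx in (0,-14)],"tip",(pr(c,G+[-14,0,-21.5-L])-[x0,y0])*6)
T=lambda l:np.array([465,183,0])+Ro.from_euler('z',.04).apply(l)
print("bail",(pr(c,T([-20,0,69]))-[x0,y0])*6)
for a in (1,-1):
  for b in (1,-1): print(a,b,(pr(c,T([46*a,39*b,126]))-[x0,y0])*6)
E
```

```text
8.6 [470.80651156 184.78789378 232.97881404]
213 138
100 [array([396.6, 380.4]), array([293.4, 376.8])] tip [288.  400.8]
108 [array([396.6, 366.6]), array([296.4, 363. ])] tip [291.6 386.4]
116 [array([397.2, 353.4]), array([299.4, 350.4])] tip [294.6 372. ]
bail [223.8 345. ]
1 1 [730.8 129.6]
1 -1 [709.8 738.6]
-1 1 [-41.4 132. ]
-1 -1 [ -8.4 741. ]
```

View pics/in.png

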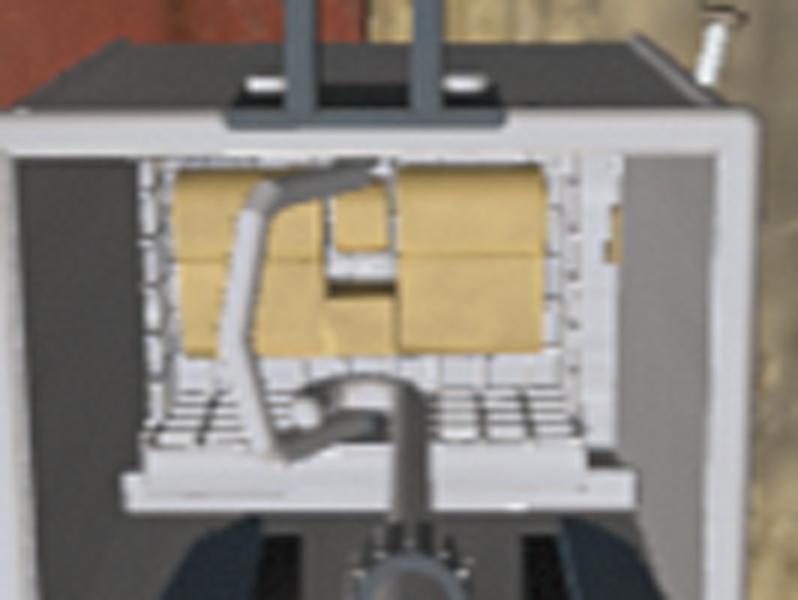

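Request:
move_arm(
  steps="-1 0 0 1 0 0 0; -1 0 0 1 0 0 0; -1 0 0 1 0 0 0; -1 0 0 0.5 0 0 0; -1 0 0 0.5 0 0 0; -1 0 0 0.5 0 0 0; -1 0 0 0.4 0 0 0; -1 0 0 0 0 0 0; -1 0 0 0 0 0 0",
)

```text
clock: 9.78
tool_pos: [470.5, 184.5, 183.3]
ee_rot: [0.694, 0.72, 0.0, 0.0]
contact_force: [0.0, -0.3, -0.7]
grip_width: 17.8
grasp_force: 30.0
```

Request:
move_arm(
  steps="-1 0 -0.4 0 0 0 0; -1 0 -0.4 0 0 0 0; -1 0 -0.35 0 0 0 0; -1 0 -0.3 0 0 0 0; -1 0 -0.3 0 0 0 0; -1 0 0 0 0 0 0; -1 0 0 0 0 0 0",
)

```text
clock: 10.65
tool_pos: [453.0, 183.9, 183.2]
ee_rot: [0.694, 0.72, 0.0, 0.0]
contact_force: [0.5, 0.2, -1.8]
grip_width: 18.1
grasp_force: 30.0
```

```bash
python3 - <<'E'
from h import *
s=monitor.state(); G=s["tool_pos"]; print(s["clock"],G,s["contact_force"])
c=calibration("wrist"); im=get_image("wrist")
x0,y0=213,138
o=cv2.resize(im[y0:y0+100,x0:x0+133],None,fx=6,fy=6,interpolation=cv2.INTER_CUBIC); cv2.imwrite("pics/in2.png",o)
E
```

```text
10.65 [452.98611277 183.90050268 183.17386038] [ 0.52229544  0.18965551 -1.80675606]
```

View pics/in2.png

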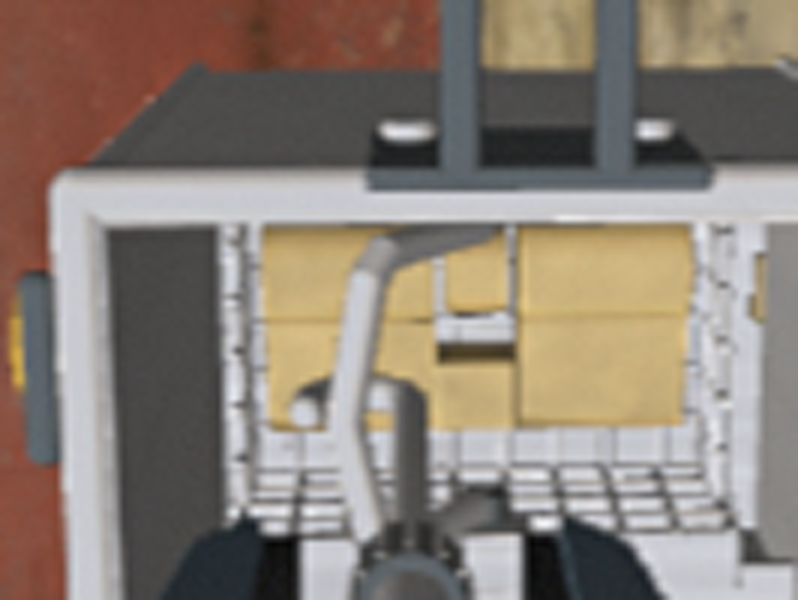

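Request:
move_arm(
  steps="-1 0 0 -0.5 0 0 0; -1 0 0 -0.5 0 0 0; -1 0 0 -0.5 0 0 0; -1 0 0.1 -0.2 0 0 0; -1 0 0.35 -0.25 0 0 0; -1 0 0.35 -0.2 0 0 0; -1 0 0.35 -0.15 0 0 0; -1 0 0.35 -0.1 0 0 0; -1 0 0.35 0 0 0 0; -1 0 0.3 0 0 0 0; -1 0 0 0 0 0 0; -1 0 0 0 0 0 0",
)

```text
clock: 12.2
tool_pos: [474.4, 184.6, 207.1]
ee_rot: [0.694, 0.72, 0.0, 0.0]
contact_force: [0.8, -0.3, -1.2]
grip_width: 17.9
grasp_force: 30.0
```

Request:
move_arm(
  steps="-1 0 0 -0.3 0 0 0; -1 0 0 -0.3 0 0 0; -1 0 0 -0.3 0 0 0; -1 0 0 -0.3 0 0 0; -1 0 0 0 0 0 0; -1 0 0 0 0 0 0",
)

```text
clock: 12.95
tool_pos: [474.3, 184.6, 219.0]
ee_rot: [0.694, 0.72, -0.0, -0.0]
contact_force: [-0.3, 0.8, -5.9]
grip_width: 17.7
grasp_force: 30.0
```

Request:
move_arm(
  steps="-1 0 0 -0.5 0 0 0; -1 0 0 -0.8 0 0 0; -1 0 0 -0.8 0 0 0; -1 0 0 -0.8 0 0 0; -1 0 0 -0.8 0 0 0; -1 0 0 0 0 0 0",
)

```text
clock: 13.7
tool_pos: [474.7, 184.8, 256.9]
ee_rot: [0.694, 0.72, 0.001, 0.0]
contact_force: [1.0, 0.4, -7.3]
grip_width: 18.0
grasp_force: 30.0
```

Request:
move_arm(
  steps="-1 0 0 -0.8 0 0 0; -1 0 0 -1.2 0 0 0; -1 0 0 -1.2 0 0 0; -1 0 0 -1.2 0 0 0; -1 0 0 -1.2 0 0 0; -1 0 0 -1.2 0 0 0; -1 0 0 -1.2 0 0 0; -1 0 0 -1.2 0 0 0; -1 0 0 -0.8 0 0 0; -1 0 0 -0.5 0 0 0; -1 0 0 0 0 0 0; -1 0 0 0 0 0 0",
)

```text
clock: 15.2
tool_pos: [474.2, 184.6, 360.7]
ee_rot: [0.694, 0.72, -0.0, -0.0]
contact_force: [-0.0, 0.7, -5.9]
grip_width: 17.7
grasp_force: 30.0
```

```bash
python3 - <<'E'
from h import *
s=monitor.state(); G=s["tool_pos"]; print(s["clock"],G,s["contact_force"],s["qpos"].round(2))
w=get_image("wrist")[60:360,100:460]; im=get_image("scene"); c=calibration("scene")
q=pr(c,G-[0,0,190]).astype(int); b=cv2.resize(im[max(0,q[1]-70):q[1]+80,q[0]-50:q[0]+50],(400,600),interpolation=cv2.INTER_CUBIC)
o=np.zeros((600,800,3),np.uint8); o[:,400:]=b; o[:333,:400]=cv2.resize(w,(400,333)); cv2.imwrite("pics/lift.png",o)
E
```

```text
15.2 [474.22032785 184.59878323 360.72106576] [-0.03691747  0.73280963 -5.87185627] [ 0.33 -0.07  2.01 -0.    1.2   0.29]
```

View pics/lift.png

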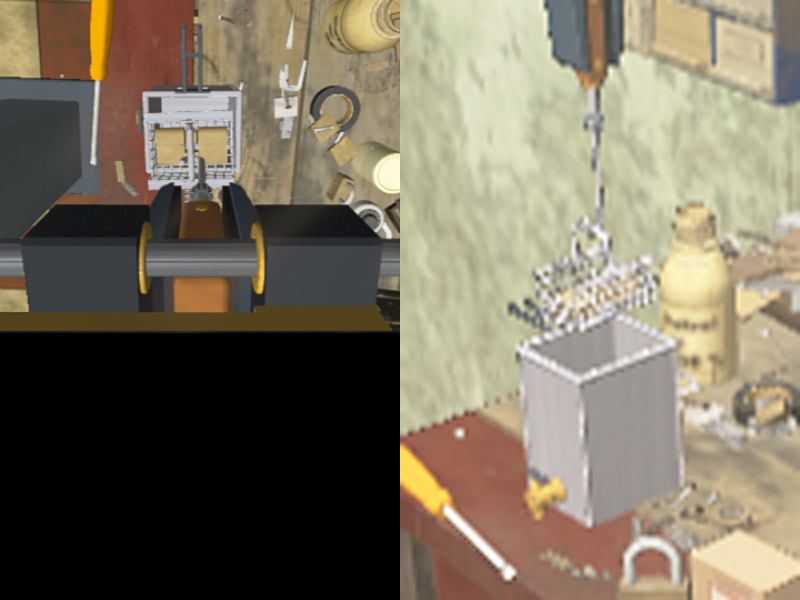

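Request:
move_arm(
  steps="-1 -0.5 -0.2 -0.3 0 0 0; -1 -1 -0.4 -0.5 0 0 0; -1 -1.4 -0.6 -0.5 0 0 0; -1 -1.8 -0.7 -0.5 0 0 0; -1 -1.9 -0.8 -0.5 0 0 0; -1 -1.9 -0.8 -0.2 0 0 0; -1 -1.9 -0.75 0 0 0 0; -1 -1.9 -0.65 0 0 0 0; -1 -2 0 0 0 0 0.5; -1 -2 0 0 0 0 0.5; -1 -2 0 0 0 0 0.5; -1 -2 0 0 0 0 0.5",
)

```text
clock: 16.8
tool_pos: [431.1, -21.4, 386.4]
ee_rot: [0.707, 0.707, 0.0, 0.0]
contact_force: [0.2, -0.2, -5.3]
grip_width: 17.8
grasp_force: 30.0
```

```bash
python3 -c "
from h import *
s=monitor.state(); print(s['clock'],s['tool_pos'],s['qpos'].round(2),s['contact_force'])
plan([427,-178,383],-1.2,10,-1)"
```

```text
16.8 [431.10903384 -21.44594957 386.42538091] [-0.1  -0.25  2.11 -0.    1.27 -0.1 ] [ 0.18234662 -0.19386335 -5.27241816]
a0 0.0 turn -1.2 tilt [ 4.e-04 -1.e-04 -1.e+00]
-1 -1.57 -0.04 0.03 0 0 0.12; -1 -1.57 -0.04 0.03 0 0 0.12; -1 -1.57 -0.04 0.03 0 0 0.12; -1 -1.57 -0.03 0.03 0 0 0.12; -1 -1.57 -0.03 0.03 0 0 0.12; -1 -1.57 -0.03 0.03 0 0 0.12; -1 -1.57 -0.02 0.03 0 0 0.12; -1 -1.57 -0.02 0.03 0 0 0.12; -1 -1.57 -0.02 0.03 0 0 0.12; -1 -1.57 -0.01 0.03 0 0 0.12;
```

Request:
move_arm(
  steps="-1 -2 -0.05 0 0 0 0.1; -1 -2 -0.05 0 0 0 0.1; -1 -2 -0.05 0 0 0 0.1; -1 -2 -0.05 0 0 0 0.1; -1 -1.8 -0.05 0 0 0 0.1; -1 -1.6 -0.05 0 0 0 0.1; -1 -1.3 0 0 0 0 0.1; -1 -1 0 0 0 0 0; -1 -0.6 0 0 0 0 0; -1 -0.3 0 0 0 0 0; -1 0 0 0 0 0 0; -1 0 0 0 0 0 0",
)

```text
clock: 18.3
tool_pos: [428.2, -165.7, 386.1]
ee_rot: [0.711, 0.703, 0.0, -0.0]
contact_force: [-0.6, -0.1, -5.8]
grip_width: 18.0
grasp_force: 30.0
```

```bash
python3 - <<'E'
from h import *
s=monitor.state(); G=s["tool_pos"]; print(s["clock"],G,s["contact_force"],s["qpos"].round(2))
c=calibration("top"); im=get_image("top")
q=pr(c,[420,-178,100]).astype(int); a=cv2.resize(im[q[1]-50:q[1]+50,q[0]-50:q[0]+50],(500,500),interpolation=cv2.INTER_CUBIC)
for p in [(45,30,25)]: pass
o=np.zeros((600,800,3),np.uint8); o[:500,:500]=a
w=get_image("wrist")[60:360,130:430]; o[:300,500:]=cv2.resize(w,(300,300))
c2=calibration("scene"); im=get_image("scene"); q2=pr(c2,[427,-178,150]).astype(int); o[300:,500:]=cv2.resize(im[q2[1]-50:q2[1]+50,q2[0]-50:q2[0]+50],(300,300))
cv2.imwrite("pics/tray.png",o); print(q)
E
```

```text
18.3 [ 428.18801064 -165.74576304  386.11951576] [-0.57527176 -0.13684317 -5.84433516] [-0.42 -0.19  2.07  0.    1.26 -0.41]
[347 222]
```

View pics/tray.png

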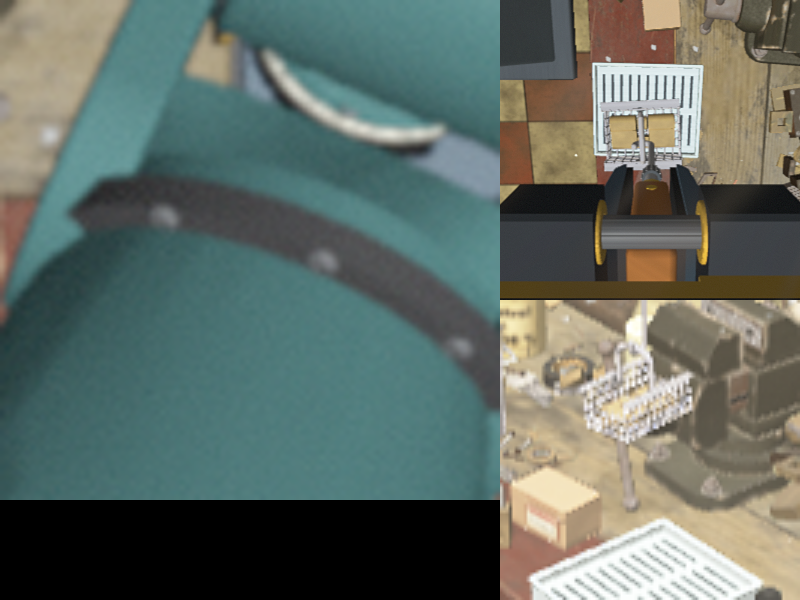

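Request:
move_arm(
  steps="-1 -0.6 0 0 0 0 0; -1 -0.6 -0.1 0.5 0 0 0; -1 0 0 1.2 0 0 0; -1 0 0 1.8 0 0 0; -1 0 0 2 0 0 0; -1 0 0 2 0 0 0; -1 0 0 2 0 0 0; -1 0 0 2 0 0 0; -1 0 0 1.6 0 0 0; -1 0 0 1.2 0 0 0; -1 0 0 0.5 0 0 0; -1 0 0 0 0 0 0",
)

```text
clock: 19.95
tool_pos: [427.1, -178.0, 238.1]
ee_rot: [0.711, 0.703, 0.0, -0.0]
contact_force: [0.5, 0.6, -4.9]
grip_width: 17.9
grasp_force: 30.0
```

Request:
move_arm(
  steps="-1 0 0 0 0 0 0; -1 0 0 0.2 0 0 0; -1 0 0 0.3 0 0 0; -1 0 0 0.2 0 0 0; -1 0 0 0 0 0 0",
)

```text
clock: 20.58
tool_pos: [426.9, -177.9, 230.9]
ee_rot: [0.711, 0.703, -0.0, -0.0]
contact_force: [-0.3, -0.4, -6.2]
grip_width: 17.8
grasp_force: 30.0
```

Request:
move_arm(
  steps="-1 0 0 0.15 0 0 0; -1 0 0 0.15 0 0 0; -1 0 0 0.15 0 0 0; -1 0 0 0.15 0 0 0; -1 0 0 0 0 0 0; -1 0 0 0 0 0 0",
)

```text
clock: 21.32
tool_pos: [427.1, -178.0, 225.2]
ee_rot: [0.711, 0.703, 0.0, 0.0]
contact_force: [0.1, -0.2, -5.9]
grip_width: 17.7
grasp_force: 30.0
```

Request:
move_arm(
  steps="-1 0 0 0.15 0 0 0; -1 0 0 0.15 0 0 0; -1 0 0 0 0 0 0; -1 0 0 0 0 0 0",
)

```text
clock: 21.82
tool_pos: [427.0, -178.0, 222.1]
ee_rot: [0.711, 0.703, -0.0, -0.0]
contact_force: [-0.8, 0.4, -5.9]
grip_width: 17.8
grasp_force: 30.0
```

Request:
move_arm(
  steps="-1 0 0 0.15 0 0 0; -1 0 0 0.15 0 0 0; -1 0 0 0 0 0 0; -1 0 0 0 0 0 0",
)

```text
clock: 22.32
tool_pos: [427.2, -178.0, 219.3]
ee_rot: [0.711, 0.703, 0.0, 0.0]
contact_force: [1.7, 1.0, -1.6]
grip_width: 18.3
grasp_force: 30.0
```

Request:
move_arm(
  steps="-1 0 0 0.15 0 0 0; -1 0 0 0.15 0 0 0; -1 0 0 0 0 0 0; -1 0 0 0 0 0 0",
)

```text
clock: 22.82
tool_pos: [427.1, -178.0, 216.2]
ee_rot: [0.711, 0.703, 0.0, 0.0]
contact_force: [-0.3, -0.5, -1.3]
grip_width: 18.0
grasp_force: 30.0
```

Request:
move_arm(
  steps="-1 0 0 0.4 0 0 0; -1 0 0 0.4 0 0 0; -1 0 0 0.4 0 0 0; -1 0 0 0.3 0 0 0; -1 0 0 0 0 0 0; -1 0 0 0 0 0 0",
)

```text
clock: 23.58
tool_pos: [427.1, -178.0, 201.2]
ee_rot: [0.711, 0.703, -0.0, 0.0]
contact_force: [0.1, -0.6, -2.7]
grip_width: 17.8
grasp_force: 30.0
```

Request:
move_arm(
  steps="-1 0 0.2 0 0 0 0; -1 0 0.4 0 0 0 0; -1 0 0.4 0 0 0 0; -1 0 0.4 0 0 0 0; -1 0 0.3 0 0 0 0; -1 0 0.2 0 0 0 0; -1 0 0 0 0 0 0; -1 0 0 0 0 0 0",
)

```text
clock: 24.58
tool_pos: [445.9, -178.2, 201.1]
ee_rot: [0.711, 0.703, -0.0, -0.0]
contact_force: [-0.2, -0.2, -0.8]
grip_width: 17.6
grasp_force: 30.0
```

Request:
move_arm(
  steps="-1 0 0 -0.3 0 0 0; -1 0 0 -0.3 0 0 0; -1 0 0 -0.4 0 0 0; -1 0 0 -0.4 0 0 0; -1 0 0 -0.4 0 0 0; -1 0 0 -0.4 0 0 0; -1 0 0 0 0 0 0; -1 0 0 0 0 0 0",
)

```text
clock: 25.58
tool_pos: [446.0, -178.2, 223.0]
ee_rot: [0.711, 0.703, -0.0, -0.0]
contact_force: [1.0, -0.5, -1.3]
grip_width: 17.9
grasp_force: 30.0
```

Request:
move_arm(
  steps="-1 0 0 -0.5 0 0 0; -1 0 0 -0.8 0 0 0; -1 0 0 -0.8 0 0 0; -1 0 0 -0.8 0 0 0; -1 0 0 0 0 0 0",
)

```text
clock: 26.2
tool_pos: [446.4, -178.3, 252.9]
ee_rot: [0.711, 0.703, 0.0, 0.001]
contact_force: [-0.1, 0.6, -2.0]
grip_width: 18.0
grasp_force: 30.0
```

```bash
python3 - <<'E'
from h import *
plan([430,-100,345],-1.2,4,-1)
# leg 2 from (430,-100) to (461,290.4), turning
import math
p0=np.array([430,-100.]);mid=np.array([432,60.]);p1=np.array([460.9,290.4]); n=19
pts=[p0+(mid-p0)*i/7 for i in range(7)]+[mid+(p1-mid)*i/12 for i in range(13)]
da=183.5/n
for i in range(n):
    r=math.radians(-1.2+da*i); y=np.array([math.cos(r),math.sin(r)]); x=np.array([-y[1],y[0]]); d=pts[i+1]-pts[i]
    print(-1,round(x@d/10,2),round(y@d/10,2),0,0,0,round(-da,2),end="; ")
E
```

```text
a0 -0.6 turn -0.6 tilt [ 1.2e-03 -6.0e-04 -1.0e+00]
-1 1.95 -0.43 -2.3 0 0 0.15; -1 1.95 -0.44 -2.3 0 0 0.15; -1 1.95 -0.44 -2.3 0 0 0.15; -1 1.95 -0.45 -2.3 0 0 0.15; 
-1 2.29 -0.02 0 0 0 -9.66; -1 2.26 0.36 0 0 0 -9.66; -1 2.16 0.74 0 0 0 -9.66; -1 2.01 1.09 0 0 0 -9.66; -1 1.8 1.41 0 0 0 -9.66; -1 1.54 1.69 0 0 0 -9.66; -1 1.23 1.93 0 0 0 -9.66; -1 0.55 1.86 0 0 0 -9.66; -1 0.23 1.92 0 0 0 -9.66; -1 -0.1 1.93 0 0 0 -9.66; -1 -0.42 1.89 0 0 0 -9.66; -1 -0.73 1.79 0 0 0 -9.66; -1 -1.02 1.64 0 0 0 -9.66; -1 -1.28 1.45 0 0 0 -9.66; -1 -1.51 1.21 0 0 0 -9.66; -1 -1.69 0.94 0 0 0 -9.66; -1 -1.82 0.65 0 0 0 -9.66; -1 -1.91 0.33 0 0 0 -9.66; -1 -1.94 0.01 0 0 0 -9.66;
```

Request:
move_arm(
  steps="-1 1.5 -0.44 -3.1 0 0 0; -1 1.95 -0.44 -3.1 0 0 0; -1 1.95 -0.44 -3 0 0 0; -1 2.4 -0.44 0 0 0 0.6; -1 2.29 -0.02 0 0 0 -9.66; -1 2.26 0.36 0 0 0 -9.66; -1 2.16 0.74 0 0 0 -9.66; -1 2.01 1.09 0 0 0 -9.66; -1 1.8 1.41 0 0 0 -9.66; -1 1.54 1.69 0 0 0 -9.66; -1 1.23 1.93 0 0 0 -9.66; -1 0.55 1.86 0 0 0 -9.66",
)

```text
clock: 27.7
tool_pos: [433.3, 80.1, 343.9]
ee_rot: [0.118, 0.993, -0.0, -0.0]
contact_force: [0.7, -0.8, -1.5]
grip_width: 17.8
grasp_force: 30.0
```

Request:
move_arm(
  steps="-1 0.23 1.92 0 0 0 -9.66; -1 -0.1 1.93 0 0 0 -9.66; -1 -0.42 1.89 0 0 0 -9.66; -1 -0.73 1.79 0 0 0 -9.66; -1 -1.02 1.64 0 0 0 -9.66; -1 -1.28 1.45 0 0 0 -9.66; -1 -1.51 1.21 0 0 0 -9.66; -1 -1.69 0.94 0 0 0 -9.66; -1 -1.82 0.65 0 0 0 -9.66; -1 -1.91 0.33 0 0 0 -9.66; -1 -1.94 0.01 0 0 0 -9.66; -1 0 0 0 0 0 0",
)

```text
clock: 29.2
tool_pos: [459.9, 291.1, 343.7]
ee_rot: [0.722, -0.692, -0.0, 0.0]
contact_force: [0.0, -0.7, -1.8]
grip_width: 17.8
grasp_force: 30.0
```

Request:
move_arm(
  steps="-1 0 0 0 0 0 0; -1 0 0 0 0 0 0",
)

```text
clock: 29.45
tool_pos: [460.0, 289.9, 344.1]
ee_rot: [0.72, -0.693, 0.0, 0.0]
contact_force: [-0.3, -0.1, -1.2]
grip_width: 18.0
grasp_force: 30.0
```

```bash
python3 - <<'E'
from h import *
s=monitor.state(); print(s["clock"],s["tool_pos"],s["contact_force"],s["grip_width"])
plan([460.9,290.4,311],182.3,1,-1)
E
```

```text
29.45 [459.95791049 289.87835612 344.07777068] [-0.31212301 -0.11324433 -1.1513139 ] 17.976047050077543
a0 182.2 turn 0.1 tilt [-1.e-04 -1.e-04 -1.e+00]
-1 -0.05 -0.1 3.31 0 0 -0.11;
```

Request:
move_arm(
  steps="-1 -0.05 -0.1 1 0 0 -0.1; -1 0 0 2.5 0 0 0; -1 0 0 3 0 0 0; -1 0 0 3 0 0 0; -1 0 0 3 0 0 0; -1 0 0 2.5 0 0 0; -1 0 0 1.5 0 0 0; -1 0 0 0.8 0 0 0; -1 0 0 0 0 0 0; -1 0 0 0 0 0 0",
)

```text
clock: 30.7
tool_pos: [461.4, 291.2, 171.9]
ee_rot: [0.722, -0.692, 0.0, -0.001]
contact_force: [0.7, -0.3, -0.8]
grip_width: 18.1
grasp_force: 30.0
```

```bash
python3 - <<'E'
from h import *
s=monitor.state(); print(s["clock"],s["tool_pos"],s["contact_force"])
plan([462,263.4,170],182.3,1,-1)
E
```

```text
30.7 [461.42231751 291.24312213 171.89962194] [ 0.69830485 -0.32401105 -0.7757035 ]
a0 182.4 turn -0.1 tilt [ 1.e-03  6.e-04 -1.e+00]
-1 2.78 0.06 0.19 0 0 0.12;
```

Request:
move_arm(
  steps="-1 0.5 0 0.1 0 0 0; -1 0.6 0 0 0 0 0; -1 0.6 0 0 0 0 0; -1 0.6 0.05 0 0 0 0; -1 0.4 0 0 0 0 0; -1 0 0 0 0 0 0; -1 0 0 0 0 0 0",
)

```text
clock: 31.58
tool_pos: [461.7, 264.1, 170.2]
ee_rot: [0.722, -0.692, 0.0, -0.0]
contact_force: [-0.8, -0.3, -1.2]
grip_width: 17.8
grasp_force: 30.0
```

Request:
move_arm(
  steps="-1 0 0 0.3 0 0 0; -1 0 0 0.2 0 0 0; -1 0 0 0.15 0 0 0; -1 0 0 0 0 0 0; -1 0 0 0 0 0 0",
)

```text
clock: 32.2
tool_pos: [461.7, 264.0, 163.7]
ee_rot: [0.722, -0.692, 0.0, 0.0]
contact_force: [-0.2, -0.6, -1.8]
grip_width: 17.9
grasp_force: 30.0
```

Request:
move_arm(
  steps="-1 0 0 0.1 0 0 0; -1 0 0 0.05 0 0 0; -1 0 0 0 0 0 0; -1 0 0 0 0 0 0",
)

```text
clock: 32.7
tool_pos: [461.6, 264.0, 162.1]
ee_rot: [0.722, -0.692, -0.0, 0.0]
contact_force: [-0.3, -0.4, -0.8]
grip_width: 17.7
grasp_force: 30.0
```

Request:
move_arm(
  steps="-1 0 0 0.05 0 0 0; -1 0 0 0 0 0 0; -1 0 0 0 0 0 0",
)

```text
clock: 33.08
tool_pos: [461.7, 264.1, 162.0]
ee_rot: [0.722, -0.692, 0.0, 0.0]
contact_force: [-2.4, -1.2, 6.7]
grip_width: 18.0
grasp_force: 30.0
```

Request:
move_arm(
  steps="-1 0 0 -0.04 0 0 0; -1 0 0 0 0 0 0; 0 0 0 0 0 0 0; 0 0 0 0 0 0 0; 0 0 0 0 0 0 0; 0 0 0 0 0 0 0; 0.5 0 0 0 0 0 0; 0.5 0 0 0 0 0 0; 0.5 0 0 0 0 0 0; 0.5 0 0 0 0 0 0",
)

```text
clock: 34.33
tool_pos: [461.6, 264.0, 162.0]
ee_rot: [0.722, -0.692, 0.0, 0.0]
contact_force: [0.4, 0.0, -0.1]
grip_width: 68.6
grasp_force: 0.0
```

Request:
move_arm(
  steps="0.5 0 0 -1 0 0 0; 0.5 0 0 -2 0 0 0; 0.5 0 0 -3 0 0 0; 0.5 0 0 -4 0 0 0; 0.5 0 0 -3 0 0 0; 0.5 0 0 0 0 0 0; 0.5 -3 0 0 0 0 0; 0.5 -5 0 0 0 0 0; 0.5 -5 0 0 0 0 0; 0.5 -5 0 0 0 0 0; 0.5 0 0 0 0 0 0; 0.5 0 0 0 0 0 0",
)

```text
clock: 35.83
tool_pos: [453.6, 443.3, 291.2]
ee_rot: [0.722, -0.692, 0.0, 0.001]
contact_force: [-0.1, 0.1, 0.2]
grip_width: 68.4
grasp_force: 0.0
```

```bash
python3 - <<'E'
from h import *
s=monitor.state(); print(s["clock"],s["tool_pos"],s["contact_force"],s["grip_width"])
a=cv2.imread("pics/topraw.png"); b=get_image("top"); c=calibration("top")
def hsvmask(im,box):
    x,y,w,h=box; r=im[y:y+h,x:x+w]; return r
# handle blob (orange) and brass blob in tray region
for n,im in (("before",a),("now",b)):
    H=cv2.cvtColor(im,cv2.COLOR_BGR2HSV)
    r=H[180:215,120:156]; m=(r[...,0]>7)&(r[...,0]<16)&(r[...,1]>150)&(r[...,2]>120); v,u=np.nonzero(m); print(n,"handle px",len(u),u.mean()+120 if len(u) else 0,v.mean()+180 if len(u) else 0)
    r=H[194:262,315:374]; m=(r[...,0]>14)&(r[...,0]<28)&(r[...,1]>60); v,u=np.nonzero(m); print("brass in tray px",len(u), (at(c,u.mean()+315,v.mean()+194,35)) if len(u) else 0)
    if len(u): print(at(c,u.min()+315,v.min()+194,35),at(c,u.max()+315,v.max()+194,35))
d=cv2.absdiff(a,b).max(2); 
for nm,bx in (("carton",(262,205,40,28)),("padlock",(258,235,26,22)),("oil",(408,170,45,45))): x,y,w,h=bx; print(nm,(d[y:y+h,x:x+w]>40).sum())
E
```

```text
35.825 [453.61097437 443.33118219 291.18646094] [-0.05523707  0.06960514  0.23434368] 68.37926776298195
before handle px 0 0 0
brass in tray px 0 0
now handle px 0 0 0
brass in tray px 212 [ 415.4 -182.    35. ]
[ 443.9 -168.6   35. ] [ 387.6 -196.    35. ]
carton 0
padlock 0
oil 0
```

```bash
python3 - <<'E'
from h import *
a=cv2.imread("pics/topraw.png"); b=get_image("top")
x0,y0=129,187; t=a[y0:y0+22,x0:x0+26]
r=cv2.matchTemplate(b[y0-12:y0+34,x0-12:x0+38],t,cv2.TM_CCOEFF_NORMED); _,m,_,p=cv2.minMaxLoc(r); print(m,np.array(p)-12)
r=cv2.matchTemplate(get_image("scene")[140:180,205:235],get_image("scene")[140:180,205:235],cv2.TM_CCOEFF_NORMED)
s0=cv2.resize(cv2.imread("pics/scene0.png"),(560,420),interpolation=cv2.INTER_AREA); s=get_image("scene")
t=s0[142:178,212:232]; r=cv2.matchTemplate(s[130:190,200:244],t,cv2.TM_CCOEFF_NORMED); _,m,_,p=cv2.minMaxLoc(r); print(m,np.array(p)-12)
E
```

```text
0.9821080565452576 [0 0]
0.9362978339195251 [0 0]
```

Handle sits exactly where it was before; basket with cylinder is in the tray, bystanders unmoved.

```bash
python3 -c "
from rig import close_job
print(close_job())"
```

```text
the job is handed in; nothing more can be done
None
```

The basket was set down on the drip tray floor with the cylinder still in it and the rod hangs back in its fork; top-camera checks showed the carton, padlock and oil can unmoved, and the job was handed in at about 36 s.

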